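# Fold down the drop-front of the first-aid tiers onto its two supports

### The arm

A 6-joint arm with a two-finger parallel gripper is mounted at the origin on the work surface. World frame = base frame: x ahead of the robot, y to its left, z up, the work surface at z = 0. Lengths are in mm, angles in rad, forces in N, time in s.
With the tool pointing down it reaches from about 350 to 875 mm from the base axis. Payload 4.2 kg.
Tool frame: the origin (TCP) lies midway between the tips of the shut fingers; the grasp point (between the pads) lies 19 mm behind it; z points along the fingers, y is the line along which they close (so a half turn about z gives the same grasp; the last joint's range is limited). The gripper opens to 85 mm and grips with 20 to 120 N. Pads are 22 mm wide; open, the fingers measure 114 mm over their backs; the gripper's body (76 mm by 85 mm) begins 54 mm behind the grasp point. The pads swing forward as they close: fully open they stand 13 mm farther back than shut.
Start: joints at [-0.967, 0.385, 0.008, 0, -1.194, -0.259], TCP at [211.27, -588.187, 231.312] pointing down, gripper open.
Joint ranges: [-3.14, 3.14], [-1.21, 2.06], [-1.07, 1.41], [-3.16, 2.05], [-2.99, -0.16], [-3.1, 3.1]. Speed limits (rad/s): [2.79, 2.79, 3.14, 3.14, 3.14, 3.14].

### API

Orientations are given as a unit quaternion [x, y, z, w].
In Python, from bench import read_state, get_image, job_done gives the robot as it stands.
- The arm moves only by the tool servo_tool, never from a script. Its arguments are lists of equal length, an entry for each row: "rotation": the turn, a rotation vector about the world's x, y, z scaled (see below), a list of three; "slide": the shift along the world's x, y, z scaled (see below), a list of three; "grip": the opening, from -1 (shut) to 1 (fully open). In form: {"rotation": [[rx, ry, rz], ...], "slide": [[tx, ty, tz], ...], "grip": [grip, ...]}. A call has 1 to 8 rows; each row is the pose to reach, as a shift and turn from the pose commanded when the call began, turning the shorter way round; what a row does not reach only later rows make up. The controller multiplies each number of a shift by 0.2 m and each number of a turn by 360 degrees. A row lasts 1/8 s, in which the tool goes at most 62.5 mm and 10.7 degrees, less where a joint would pass 70% of its speed; a pose out of reach is approached as far as the arm can. A call with a number of a shift or a turn outside -1 to 1 is refused whole. A call with a gripper value outside its range is refused whole. The fingers move at their own pace and stop on an object; the grip force is fixed at half the most. Time passes only in rows, so rows that repeat a pose let the fingers close. It gives the time, the measured TCP pose, the force, the opening and the grip force at its end, in the units of the state.
- read_state(): the state, without advancing time (a new reading comes with each control period).
- get_image(name): name is "scene" or "top" or "wrist"; returns a dict with "image" (480x640x3 uint8, red, green, blue), "depth" (480x640 float32, mm along the optical axis (not along the pixel's ray), 0 where there is no reading), "camera_matrix" (3x3 intrinsics, pixels), "rvec" (rotation vector, rad) and "tvec" (3), from world to camera coordinates, as OpenCV has them; the wrist camera has in their place "hand_eye" (4x4, takes a point from camera to tool coordinates, whose origin is the TCP and whose axes are the flange's). Camera axes: x right, y down, z forward; pixel columns grow to the right and rows downward; lengths in mm; the calibration is good to about 2 mm. A picture is of the moment at which its call begins: read the wrist's pose just before it.
- job_done(): hands the job in; it is judged then, once.
The state is a dict: "clock": time; "joints": joint angles; "joint_vel": joint speeds; "joint_efforts": joint torques, N m; "position": TCP position; "ee_rot": TCP orientation; "contact_force": force on the tool from outside, world axes, zero at the start; "wrist_torque": the same for the moment, N m; "gripper_width": finger opening in mm; "grasp_force": force on a finger pad.
Only numpy, scipy, OpenCV 4.12 (cv2) and the standard library are available. Lean on these libraries where they do the work, as an engineer would, in place of code of your own. Each camera call takes 0.05 s, during which the arm holds its last target. There are 200 camera calls.

### The job

Make the first-aid tiers ready as a work surface: pull both slide-out supports under the front flap fully out while the flap is still shut, then open the flap by its hand bar and lower it gently, without letting it drop, until you feel it resting on both supports, without forcing it. Let go of it and leave the things in and around the tiers where they are.

Things in the scene. Friction and masses are not known exactly. Their poses are not given: they have to be found in the camera images.
- tiers: Fixed stack of three translucent grey tiers, 220 mm wide, 212 deep, 241 high, stepped back upward. Origin on the ledge below the middle of the flap's hinge line; x points from the front into the stack (away from the robot), y left, z up. Plinth front at x = 12 mm, top 73 mm high; middle tier's front at x = 112 (165 mm high), top tier's at x = 132 (236 mm high).
- hinge (a point): Middle of the flap's hinge line, 70 mm above the ledge; axes as tiers. The flap turns about this point's y axis.
- grip_left (a point): Where to pinch the left (+y) support across y: mid-neck, 49 mm high, y = 80 mm in the tiers' frame, 25 mm before the hinge line when pushed in. Aluminium strip 14 mm wide, 18 high; 14 mm further out an end plate (26 wide, 6 thick, 18 high) keeps fingers from slipping off. The shut flap rises about 20 to 30 mm behind it: tilting the gripper's body some 30 degrees towards the robot gives room.
- grip_right (a point): The same on the right (-y) support, 80 mm right of the middle.
- support_left (a joint): How far the left support is pulled out: 0 pushed in, 0.080 m at the end stop, which can be felt; starts 0 to 8 mm out. It slides stiffly with about 4 N of friction and stays where left.
- support_right (a joint): The same for the right support.
- bar (a point): Middle of the flap's hand bar: a round aluminium rod 10 mm thick along the tiers' y, at the flap's free edge, 145 mm from the hinge line. Between rod and panel is a hand slot 140 mm wide and 38 mm high that a finger fits through. Panel: translucent grey, 212 x 6 mm, about 0.25 kg. Shut: bar 212 mm high, 29 mm behind the hinge line. A pinched rod can pivot between the fingers.
- flap (a joint): Flap angle, rad: 0 shut (leaning back 0.2 from upright), 0.2 upright, growing as the bar comes towards the robot and down. Almost free hinge: past upright it falls unless held. A levelling strip across its outside, 85 mm from the hinge, stands out 2 to 16 mm, unknown and new each time: with it the flap meets the supports anywhere from 1.68 to 1.86, to be felt. Unsupported it drops to 2.15.
- jar_mid (a point): Centre of a bystander to leave alone: closed brown glass jar, 48 mm across, 58 mm high, in the middle tier.
- tin_mid (a point): Centre of a bystander to leave alone: round aluminium ointment tin, 63 mm across, 22 mm high, lying in the base behind the flap.
- thermometer_mid (a point): Centre of a bystander to leave alone: yellow ear thermometer, 125 mm long, 26 mm high, lying in the base behind the flap.
- cup_mid (a point): Centre of a bystander to leave alone: white mug, 72 mm across, 85 mm high, on the ledge left of the tiers.
- plasters_mid (a point): Centre of a bystander to leave alone: cardboard box of plasters, 55 x 90 x 40 mm, on the ledge right of the tiers.
- tweezers_mid (a point): Centre of a bystander to leave alone: steel tweezers, 90 mm, in the top tier.
- clipper_mid (a point): Centre of a bystander to leave alone: steel nail clipper, 60 mm, in the top tier.

How it is judged:
By the outcome, as a careful person would: the job done as asked, in the order asked, and still so for the second after the job is handed in, with the robot touching nothing.
It also fails if it takes over 66 s, if anything falls off the work surface, if the arm or the gripper's body presses on something with over 40 N, if the wrist force passes 120 N, or if a joint passes its speed limit or range.

## Working session

There is one attempt and no reset: what is moved stays moved. The work goes in short steps, Python scripts to look and compute and a tool call to move; the robot and the scene stay as the last step left them, time stands still between calls to the robot, and variables do not carry over. Pictures are saved under pics/ and viewed, at most 10 in all, crops included, and the job is handed in when it is done.

Besides the shell and the picture viewer there is one more tool, called after ">>>" as name(argument=value, ...), one argument or row to a line, values as JSON. servo_tool: Moves the arm, as the interface text tells. Shifts and turns lie within -1 to 1; 1 stands for 0.2 m of shift or 360 degrees of turn. Its arguments: {"type":"object","properties":{"rotation":{"type":"array","items":{"type":"array","items":{"type":"number","minimum":-1,"maximum":1}}},"slide":{"type":"array","items":{"type":"array","items":{"type":"number","minimum":-1,"maximum":1}}},"grip":{"type":"array","items":{"type":"number"}}},"required":["rotation","slide","grip"]}

```bash
mkdir -p pics; ls; cat > h.py <<'E'
import numpy as np, cv2
from bench import read_state, get_image
from scipy.spatial.transform import Rotation as R
def pts(d):
    K=np.array(d["camera_matrix"]);z=d["depth"].astype(float)
    v,u=np.mgrid[0:480,0:640]
    P=np.stack([(u-K[0,2])/K[0,0]*z,(v-K[1,2])/K[1,1]*z,z],-1)
    if "rvec" in d:
        Rm=cv2.Rodrigues(np.array(d["rvec"],float))[0];return (P-np.array(d["tvec"]).ravel())@Rm
    s=read_state();H=np.array(d["hand_eye"]);P=P@H[:3,:3].T+H[:3,3]
    return P@R.from_quat(s["ee_rot"]).as_matrix().T+np.array(s["position"])
def save(d,n): cv2.imwrite("pics/"+n,cv2.cvtColor(d["image"],cv2.COLOR_RGB2BGR))
E
python3 - <<'E'
from h import *
s=read_state();print(s)
for n in("scene","top"):
    d=get_image(n);save(d,n+".png");np.savez(n,P=pts(d),**d)
E
```

```text
pics
{'clock': 0.0, 'joints': array([-9.67446287e-01,  3.85542112e-01,  6.66402616e-03, -5.06559532e-04,
       -1.19398629e+00, -2.58589660e-01]), 'joint_vel': array([-0.00203099,  0.00195243, -0.00034015,  0.00067891, -0.00026557,
       -0.00076551]), 'joint_efforts': array([ 9.40883037e-04, -3.92291164e+01,  1.88401204e+01,  4.18608829e+00,
       -4.60789364e-03,  1.29660225e-05]), 'position': array([ 211.05906574, -587.68353457,  230.24411918]), 'ee_rot': array([-1.71435595e-01,  9.85194759e-01,  1.03781913e-03, -2.18078070e-04]), 'contact_force': array([ 0.29801936,  0.26806408, -1.16580283]), 'wrist_torque': array([-0.00709289, -0.03767739, -0.00484754]), 'grasp_force': 0.0, 'gripper_width': 85.40510676966373}
```

View pics/scene.png

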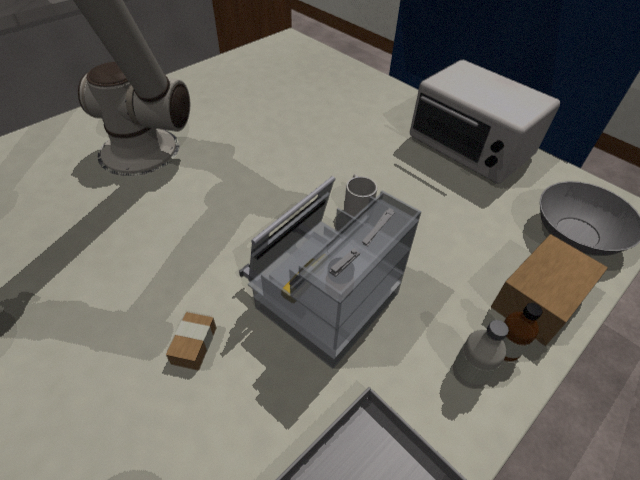

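View pics/top.png

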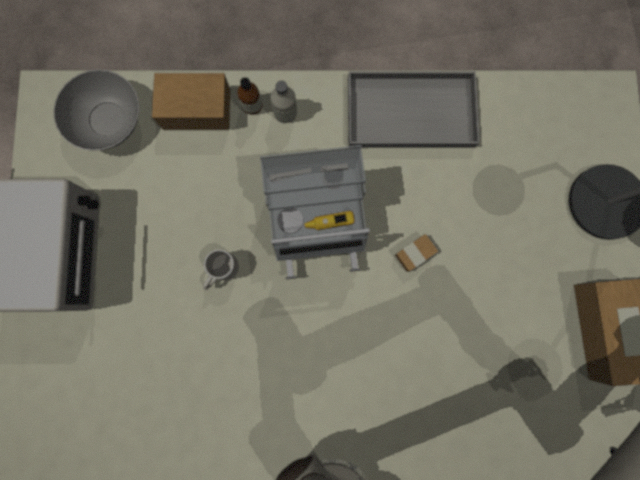

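The scene shows the tiers with the flap shut. In the top view the supports stick out at about (291,268) and (354,260), with the flap bar around (275–365, 238).

```bash
python3 - <<'E'
from h import *
d=np.load("top.npz");P=d["P"]
print("table",P[300,180],P[300,480])
m=lambda u0,u1,v0,v1:P[v0:v1,u0:u1]
for u in (288,291,294,351,354,357):
    print(u,[tuple(np.round(P[v,u]).astype(int)) for v in range(242,280,3)])
# stack top front/back edges & rim points
for (a,b,c,e) in ((262,368,148,200),(270,370,228,250)):
    Q=P[c:e,a:b].reshape(-1,3);Q=Q[Q[:,2]>195];print(len(Q),Q.min(0),Q.max(0))
    if len(Q)>20:
        r=cv2.minAreaRect(Q[:,:2].astype(np.float32));print(r,cv2.boxPoints(r))
im=cv2.cvtColor(d["image"],cv2.COLOR_RGB2BGR)[140:290,230:430]
cv2.imwrite("pics/topc.png",cv2.resize(im,None,fx=4,fy=4,interpolation=cv2.INTER_CUBIC))
E
```

```text
table [495.89064373 385.41298682   3.05269528] [ 493.44114441 -384.4320786    -0.74482844]
288 [(np.int64(618), np.int64(99), np.int64(204)), (np.int64(614), np.int64(100), np.int64(181)), (np.int64(610), np.int64(101), np.int64(164)), (np.int64(603), np.int64(101), np.int64(161)), (np.int64(601), np.int64(103), np.int64(121)), (np.int64(596), np.int64(105), np.int64(99)), (np.int64(592), np.int64(107), np.int64(60)), (np.int64(585), np.int64(106), np.int64(63)), (np.int64(577), np.int64(107), np.int64(61)), (np.int64(570), np.int64(107), np.int64(60)), (np.int64(563), np.int64(107), np.int64(59)), (np.int64(555), np.int64(107), np.int64(58)), (np.int64(548), np.int64(106), np.int64(63))]
291 [(np.int64(635), np.int64(99), np.int64(73)), (np.int64(616), np.int64(94), np.int64(171)), (np.int64(610), np.int64(95), np.int64(159)), (np.int64(603), np.int64(94), np.int64(165)), (np.int64(601), np.int64(97), np.int64(117)), (np.int64(596), np.int64(98), np.int64(92)), (np.int64(592), np.int64(99), np.int64(64)), (np.int64(585), np.int64(99), np.int64(61)), (np.int64(577), np.int64(99), np.
[... 2482 characters left out ...]
8), np.int64(5)), (np.int64(558), np.int64(-68), np.int64(4)), (np.int64(551), np.int64(-68), np.int64(5))]
3989 [480.83078696 -70.84666713 195.25954144] [ 821.58685313  154.14153273 1227.20073205]
((649.1651611328125, 31.453323364257812), (332.38214111328125, 220.13304138183594), 6.183915615081787) [[472.08472  122.97725 ]
 [495.7975   -95.87489 ]
 [826.2456   -60.070602]
 [802.53284  158.78154 ]]
526 [480.83078696 -76.5766663  195.17436139] [ 646.51016279  132.82399089 1227.20073205]
((603.7913818359375, 11.225936889648438), (168.01324462890625, 190.001220703125), 34.35061264038086) [[ 480.83087    42.257256]
 [ 588.0401   -114.607796]
 [ 726.7519    -19.805382]
 [ 619.54266   137.05966 ]]
```

View pics/topc.png

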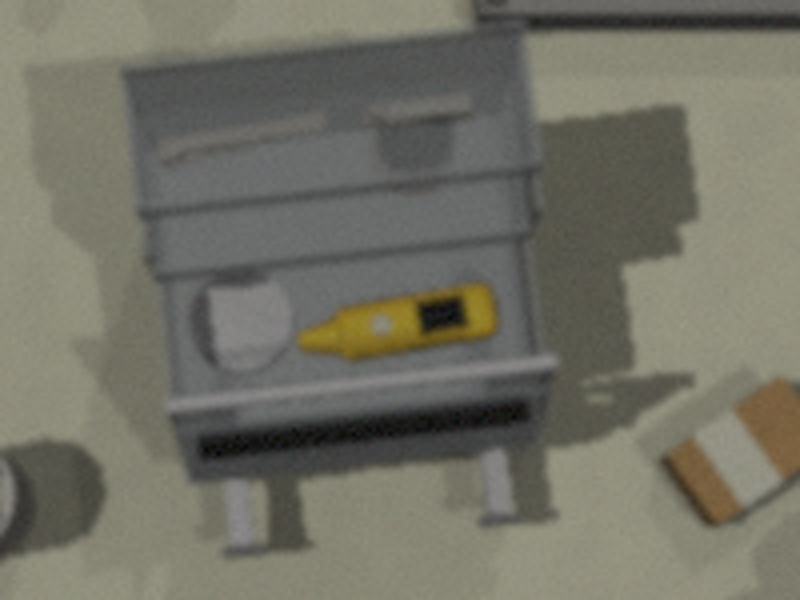

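The crop shows the left neck at about (289.5,269), the right neck at (354.5,261), and the bar from (272.5,241) to (369,230.5). Next I cast these onto their known heights.

```bash
cat >> h.py <<'E'
def ray(d,u,v,z):
    Rm=cv2.Rodrigues(np.array(d["rvec"],float))[0];C=-Rm.T@np.array(d["tvec"]).ravel()
    r=Rm.T@np.linalg.inv(d["camera_matrix"])@[u,v,1];return C+r*(z-C[2])/r[2]
def tool(yaw,tilt):  # yaw of tool y minus 90deg; tilt: body leans to robot (deg)
    return R.from_euler('z',yaw,degrees=True)*R.from_euler('y',-tilt,degrees=True)*R.from_matrix(np.diag([-1.,1,-1]))
def delta(tcp,rot,p0=None,r0=None):
    s=read_state();p0=s["position"] if p0 is None else p0;r0=R.from_quat(s["ee_rot"]) if r0 is None else r0
    rv=(rot*r0.inv()).as_rotvec(degrees=True)
    print("shift mm",np.round(tcp-p0,1),"slide",np.round((tcp-p0)/200,4),"rot",np.round(rv/360,4),"deg",np.linalg.norm(rv).round(1))
E
python3 - <<'E'
from h import *
d=dict(np.load("top.npz"))
f=lambda x,y,z:ray(d,230+x/4,140+y/4,z).round(1)
print("bar L,R",f(170,407,212),f(555,364,212))
print("neckL",f(236,485,58),f(240,540,58),"plate",f(225,550,58),f(268,548,58))
print("neckR",f(494,460,58),f(501,510,58),"plate",f(480,520,58),f(518,518,58))
print("top rim back",f(125,72,236),f(522,30,236),"front",f(140,212,236),f(540,172,236))
print("cup",ray(d,218,263,85),"box",f(740,450,40),f(668,460,40))
E
```

```text
bar L,R [617.5 131.9 212. ] [640.4 -76.6 212. ]
neckL [589.4 104.3  58. ] [555.4 101.6  58. ] plate [549.3 110.8  58. ] [550.4  84.4  58. ]
neckR [604.5 -55.6  58. ] [573.4 -59.5  58. ] plate [567.3 -46.4  58. ] [568.5 -69.9  58. ]
top rim back [797.2 156.  236. ] [820.5 -59.4 236. ] front [719.6 146.9 236. ] [741.2 -67.7 236. ]
cup [583.14557614 274.1771287   85.        ] box [ 612.3 -212.4   40. ] [ 606.1 -166.8   40. ]
```

```bash
python3 - <<'E'
from h import *
rot=tool(6.3,30);z=rot.as_matrix()[:,2];print(z)
g=np.array([582.5,-57.3,49]);delta(g-71*z,rot)
E
```

```text
[ 0.49698048  0.05486716 -0.8660254 ]
shift mm [ 336.1  526.5 -119.8] slide [ 1.6806  2.6326 -0.5992] rot [ 0.0185 -0.0815 -0.0366] deg 32.8
```

>>> servo_tool(
  rotation=[
    [0.005, -0.02, -0.009],
    [0.01, -0.04, -0.018],
    [0.014, -0.06, -0.027],
    [0.0185, -0.0815, -0.0366],
  ],
  slide=[
    [0.1, 0.25, 0],
    [0.2, 0.5, 0],
    [0.35, 0.75, 0],
    [0.5, 1, 0],
  ],
  grip=[0.2, 0.2, 0.2, 0.2],
)

```text
clock: 0.6
position: [312.0, -386.7, 231.4]
ee_rot: [-0.051, 0.964, 0.013, 0.261]
contact_force: [1.0, -0.1, 0.9]
gripper_width: 51.7
grasp_force: 0.0
```

>>> servo_tool(
  rotation=[
    [0, 0, 0],
    [0, 0, 0],
    [0, 0, 0],
    [0, 0, 0],
  ],
  slide=[
    [0.15, 0.25, 0],
    [0.3, 0.5, 0],
    [0.45, 0.75, 0],
    [0.6, 1, 0],
  ],
  grip=[0.2, 0.2, 0.2, 0.2],
)

```text
clock: 1.1
position: [431.9, -186.5, 231.7]
ee_rot: [-0.053, 0.964, 0.013, 0.259]
contact_force: [0.2, -0.2, -0.4]
gripper_width: 51.1
grasp_force: 0.0
```

```bash
python3 - <<'E'
from h import *
rot=tool(6.3,30);z=rot.as_matrix()[:,2]
g=np.array([582.5,-57.3,49]);delta(g-71*z,rot);print(read_state()["contact_force"])
E
```

```text
shift mm [ 115.3  125.3 -121.2] slide [ 0.5765  0.6267 -0.6062] rot [0.0002 0.0003 0.0002] deg 0.2
[ 0.15703687 -0.16124415 -0.41805503]
```

>>> servo_tool(
  rotation=[
    [0, 0, 0],
    [0, 0, 0],
    [0, 0, 0],
    [0, 0, 0],
    [0, 0, 0],
  ],
  slide=[
    [0.14, 0.16, -0.15],
    [0.28, 0.32, -0.3],
    [0.43, 0.48, -0.45],
    [0.576, 0.627, -0.606],
    [0.576, 0.627, -0.606],
  ],
  grip=[0.2, 0.2, 0.2, 0.2, 0.2],
)

```text
clock: 1.72
position: [551.4, -71.0, 117.2]
ee_rot: [-0.058, 0.966, 0.027, 0.249]
contact_force: [-0.1, 0.3, 0.4]
gripper_width: 51.1
grasp_force: 0.0
```

```bash
python3 - <<'E'
from h import *
s=read_state();d=get_image("wrist");save(d,"w1.png");P=pts(d)
np.savez("w1",P=P,pos=s["position"],q=s["ee_rot"],**d);print(s["position"],d["hand_eye"])
E
```

```text
[551.35302452 -71.04358554 117.15603341] [[-2.97895793e-05 -9.57318561e-01 -2.89034898e-01  7.27129760e+01]
 [ 9.99999685e-01  2.00904006e-04 -7.68484031e-04 -1.11485659e+00]
 [ 7.93752296e-04 -2.89034830e-01  9.57318253e-01 -1.42517907e+02]
 [ 0.00000000e+00  0.00000000e+00  0.00000000e+00  1.00000000e+00]]
```

View pics/w1.png

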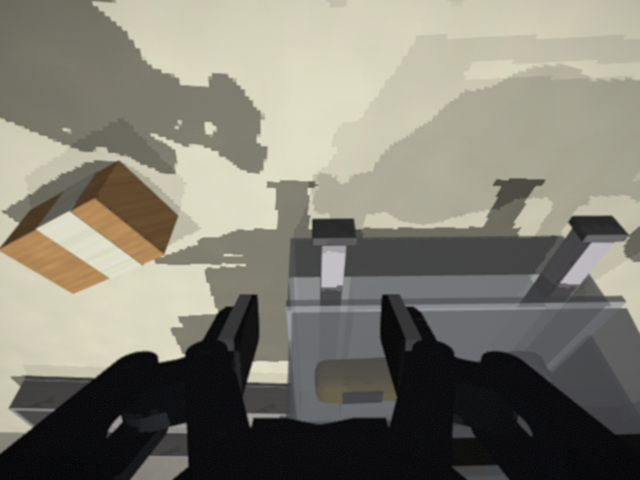

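The wrist view shows the right support's neck at about (332,268) with its plate at (334,228), and the left plate at (598,228).

```bash
python3 - <<'E'
from h import *
w=dict(np.load("w1.npz"));T=w["hand_eye"];Rw=R.from_quat(w["q"]).as_matrix()
def rw(u,v,z):
    r=Rw@T[:3,:3]@np.linalg.inv(w["camera_matrix"])@[u,v,1];C=Rw@T[:3,3]+w["pos"];return (C+r*(z-C[2])/r[2]).round(1)
print("neckR",rw(333,250,58),rw(332,280,58),"plateR top",rw(334,220,58),rw(334,232,58))
print("neckL",rw(592,250,58),rw(572,278,58),"plateL",rw(592,217,58),rw(604,232,58))
print([w["P"][v,333].round() for v in (222,230,250,265,280)],w["P"][262,584].round())
s=read_state();print(s["position"],s["joint_vel"].round(3))
rot=tool(6.3,30);z=rot.as_matrix()[:,2]
g=np.array([582.5,-57.3,49]);delta(g+19*z,rot)
E
```

```text
neckR [577.5 -59.4  58. ] [605.9 -55.7  58. ] plateR top [553.5 -62.5  58. ] [562.6 -61.1  58. ]
neckL [561.6  97.8  58. ] [588.5 102.4  58. ] plateL [536.4  79.8  58. ] [546.6  94.6  58. ]
[array([566., -61.,  45.]), array([567., -61.,  52.]), array([576., -60.,  59.]), array([589., -58.,  60.]), array([605., -56.,  59.])] [572. 100.  58.]
[550.28471535 -71.81544442 117.98976591] [-0.02  -0.051 -0.03   0.003 -0.005 -0.003]
shift mm [ 41.7  15.6 -85.4] slide [ 0.2083  0.0778 -0.4272] rot [-0.0034 -0.0031 -0.0023] deg 1.8
```

```bash
python3 - <<'E'
from h import *
rot=tool(6.3,30);z=rot.as_matrix()[:,2]
g=np.array([583.5,-58.3,49]);delta(g-61*z,rot);delta(g+19*z,rot)
E
```

```text
shift mm [  2.9  10.2 -16.2] slide [ 0.0145  0.0508 -0.0808] rot [-0.0034 -0.0031 -0.0023] deg 1.8
shift mm [ 42.7  14.6 -85.4] slide [ 0.2133  0.0728 -0.4272] rot [-0.0034 -0.0031 -0.0023] deg 1.8
```

>>> servo_tool(
  rotation=[
    [-0.0034, -0.0031, -0.0023],
    [-0.0034, -0.0031, -0.0023],
    [-0.0034, -0.0031, -0.0023],
    [-0.0034, -0.0031, -0.0023],
  ],
  slide=[
    [0.0145, 0.0508, -0.08],
    [0.0145, 0.0508, -0.08],
    [0.08, 0.058, -0.195],
    [0.08, 0.058, -0.195],
  ],
  grip=[0.2, 0.2, 0.2, 0.2],
)

```text
clock: 2.28
position: [570.2, -74.9, 88.8]
ee_rot: [-0.057, 0.966, 0.034, 0.251]
contact_force: [0.0, -0.9, -0.3]
gripper_width: 51.3
grasp_force: 0.0
```

```bash
python3 - <<'E'
from h import *
rot=tool(6.3,30);z=rot.as_matrix()[:,2]
g=np.array([583.5,-58.3,49]);delta(g+19*z,rot)
E
```

```text
shift mm [ 22.7  17.6 -56.3] slide [ 0.1136  0.088  -0.2814] rot [-0.0055 -0.0026 -0.0028] deg 2.4
```

>>> servo_tool(
  rotation=[
    [0, 0, 0],
    [0, 0, 0],
  ],
  slide=[
    [0, 0, 0],
    [0, 0, 0],
  ],
  grip=[0.2, 0.2],
)

```text
clock: 2.52
position: [569.8, -74.2, 89.8]
ee_rot: [-0.058, 0.965, 0.034, 0.252]
contact_force: [0.6, -1.6, -0.3]
gripper_width: 51.0
grasp_force: 0.0
```

```bash
python3 - <<'E'
from h import *
s=read_state();print(s["position"],s["joints"].round(4),s["joint_vel"].round(4),s["contact_force"],s["wrist_torque"])
E
```

```text
[569.77640548 -74.23501606  89.7962647 ] [ 0.1301  0.3085 -0.5918 -0.1952 -0.1606 -1.3958] [ 0.0017  0.0033  0.0035 -0.0063 -0.0008  0.0079] [ 0.60153597 -1.58312102 -0.29576724] [-0.19830387  0.97377138  0.04412942]
```

Joint 5 sits at its limit of -0.16, so 30° of tilt is out of reach here. I'll use 18° and check the body's clearance from the flap.

```bash
python3 - <<'E'
from h import *
rot=tool(6.3,18);z=rot.as_matrix()[:,2]
g=np.array([583.5,-58.3,49]);delta(g-45*z,rot);delta(g+19*z,rot);print((64*z/200).round(4))
E
```

```text
shift mm [-0.1 14.4  2. ] slide [-0.0005  0.072   0.01  ] rot [-0.0094  0.0307 -0.0026] deg 11.6
shift mm [ 19.6  16.6 -58.9] slide [ 0.0978  0.0829 -0.2943] rot [-0.0094  0.0307 -0.0026] deg 11.6
[ 0.0983  0.0109 -0.3043]
```

>>> servo_tool(
  rotation=[
    [-0.005, 0.015, -0.0013],
    [-0.0094, 0.0307, -0.0026],
    [-0.0094, 0.0307, -0.0026],
    [-0.0094, 0.0307, -0.0026],
  ],
  slide=[
    [0, 0.036, 0.01],
    [0, 0.072, 0.01],
    [0, 0.072, 0.01],
    [0, 0.072, 0.01],
  ],
  grip=[0.2, 0.2, 0.2, 0.2],
)

```text
clock: 3.02
position: [569.4, -59.8, 90.8]
ee_rot: [-0.054, 0.986, 0.009, 0.156]
contact_force: [-0.7, -0.2, -0.5]
gripper_width: 50.7
grasp_force: 0.0
```

```bash
python3 - <<'E'
from h import *
rot=tool(6.3,18);z=rot.as_matrix()[:,2]
g=np.array([583.5,-58.3,49]);delta(g-45*z,rot);delta(g+19*z,rot);s=read_state();print(s["joints"].round(3),s["contact_force"])
E
```

```text
shift mm [0.3 0.  1. ] slide [0.0013 0.0001 0.005 ] rot [-0.0001 -0.0001  0.0001] deg 0.1
shift mm [ 19.9   2.2 -59.9] slide [ 0.0996  0.011  -0.2993] rot [-0.0001 -0.0001  0.0001] deg 0.1
[ 0.191  0.329 -0.562  0.067 -0.368 -1.711] [-0.70795662 -0.2171427  -0.51948238]
```

>>> servo_tool(
  rotation=[
    [0, 0, 0],
    [0, 0, 0],
    [0, 0, 0],
    [0, 0, 0],
  ],
  slide=[
    [0.03, 0.003, -0.09],
    [0.06, 0.006, -0.18],
    [0.08, 0.009, -0.24],
    [0.08, 0.009, -0.24],
  ],
  grip=[0.2, 0.2, 0.2, 0.2],
)

```text
clock: 3.52
position: [585.4, -58.4, 41.8]
ee_rot: [-0.054, 0.986, 0.009, 0.155]
contact_force: [-0.1, 0.2, -0.1]
gripper_width: 51.5
grasp_force: 0.0
```

>>> servo_tool(
  rotation=[
    [0, 0, 0],
    [0, 0, 0],
    [0, 0, 0],
    [0, 0, 0],
    [0, 0, 0],
  ],
  slide=[
    [0.01, 0.001, -0.03],
    [0.0196, 0.002, -0.06],
    [0.0196, 0.002, -0.06],
    [0.0196, 0.002, -0.06],
    [0.0196, 0.002, -0.06],
  ],
  grip=[0.2, 0.2, -0.6, -0.9, -1],
)

```text
clock: 4.15
position: [590.7, -56.8, 31.7]
ee_rot: [-0.055, 0.986, 0.009, 0.157]
contact_force: [-7.7, 32.0, 8.0]
gripper_width: 13.0
grasp_force: 83.6
```

```bash
python3 - <<'E'
from h import *
s=read_state();print(s)
d=get_image("wrist");save(d,"w2.png")
E
```

```text
{'clock': 4.15, 'joints': array([ 0.18743726,  0.45339598, -0.5796367 ,  0.10475073, -0.22475315,
       -1.74552346]), 'joint_vel': array([ 0.05126057, -0.00831858,  0.01955082,  0.01054607,  0.05118156,
        0.00423113]), 'joint_efforts': array([-16.98814452, -31.30818129,  10.10157913,   3.04458484,
        -0.59698597,  -0.21828647]), 'position': array([590.74904946, -56.77454066,  31.66927532]), 'ee_rot': array([-0.0548602 ,  0.98609479,  0.00887139,  0.15661649]), 'contact_force': array([-7.66928897, 31.97728275,  8.02644908]), 'wrist_torque': array([6.36721836, 2.07615517, 2.13964431]), 'grasp_force': 83.59930414706469, 'gripper_width': 13.030741612262968}
```

View pics/w2.png

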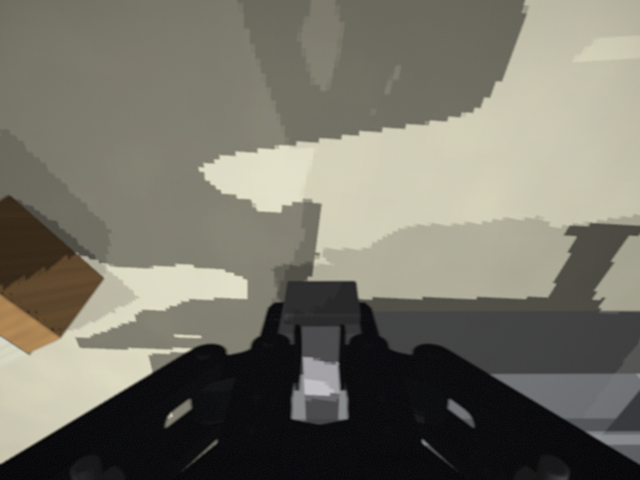

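The right neck is pinched, seen at about (320,370) with the plate in front at (322,305). I'll relieve the side force and pull 15 mm first.

>>> servo_tool(
  rotation=[
    [0, 0, 0],
    [0, 0, 0],
    [0, 0, 0],
    [0, 0, 0],
  ],
  slide=[
    [0, 0.008, 0],
    [-0.0375, 0.004, 0],
    [-0.075, 0, 0],
    [-0.075, 0, 0],
  ],
  grip=[-1, -1, -1, -1],
)

```text
clock: 4.7
position: [575.6, -57.9, 31.6]
ee_rot: [-0.054, 0.986, 0.009, 0.156]
contact_force: [0.4, -3.0, 2.7]
gripper_width: 13.0
grasp_force: 93.9
```

```bash
python3 - <<'E'
from h import *
s=read_state();print(s["joints"].round(3),s["contact_force"])
a=tool(6.3,18);b=tool(6.3,6)
print(((b*a.inv()).as_rotvec()/2/np.pi).round(4),(19*(b.as_matrix()-a.as_matrix())[:,2]/200).round(4))
E
```

```text
[ 0.191  0.436 -0.624  0.127 -0.199 -1.773] [ 0.42786451 -3.0007305   2.74630166]
[-0.0037  0.0331  0.    ] [-0.0193 -0.0021 -0.0041]
```

>>> servo_tool(
  rotation=[
    [0, 0, 0],
    [0, 0, 0],
    [-0.0018, 0.0165, 0],
    [-0.0037, 0.0331, 0],
    [-0.0037, 0.0331, 0],
    [-0.0037, 0.0331, 0],
    [-0.0037, 0.0331, 0],
  ],
  slide=[
    [0, 0, 0],
    [0, 0, 0],
    [-0.01, -0.001, -0.002],
    [-0.0193, -0.0021, -0.002],
    [-0.0193, -0.0021, -0.002],
    [-0.0193, -0.0021, -0.002],
    [-0.0193, -0.0021, -0.002],
  ],
  grip=[-0.5, -0.5, -0.5, -0.5, -1, -1, -1],
)

```text
clock: 5.58
position: [573.2, -58.2, 31.3]
ee_rot: [-0.055, 0.997, 0.003, 0.055]
contact_force: [4.0, -3.7, 2.3]
gripper_width: 13.2
grasp_force: 59.5
```

>>> servo_tool(
  rotation=[
    [0, 0, 0],
    [0, 0, 0],
    [0, 0, 0],
    [0, 0, 0],
    [0, 0, 0],
    [0, 0, 0],
    [0, 0, 0],
  ],
  slide=[
    [-0.05, -0.005, 0],
    [-0.1, -0.011, 0],
    [-0.15, -0.016, 0],
    [-0.2, -0.022, 0],
    [-0.24, -0.026, 0],
    [-0.28, -0.031, 0],
    [-0.28, -0.031, 0],
  ],
  grip=[-1, -1, -1, -1, -1, -1, -1],
)

```text
clock: 6.45
position: [515.7, -64.8, 31.3]
ee_rot: [-0.055, 0.997, 0.002, 0.053]
contact_force: [1.2, -6.8, 5.1]
gripper_width: 12.9
grasp_force: 59.9
```

```bash
python3 - <<'E'
from h import *
s=read_state();print(s["joints"].round(3),s["contact_force"])
E
```

```text
[ 0.193  0.414 -0.575  0.021 -0.475 -1.672] [ 1.15202106 -6.77069292  5.12740289]
```

>>> servo_tool(
  rotation=[
    [0, 0, 0],
    [0, 0, 0],
    [0, 0, 0],
  ],
  slide=[
    [-0.01, -0.001, 0],
    [-0.02, -0.002, 0],
    [-0.02, -0.002, 0],
  ],
  grip=[-1, -1, -1],
)

```text
clock: 6.82
position: [513.2, -65.1, 31.3]
ee_rot: [-0.055, 0.997, 0.002, 0.055]
contact_force: [5.2, -6.3, 1.5]
gripper_width: 12.9
grasp_force: 59.3
```

>>> servo_tool(
  rotation=[
    [0, 0, 0],
    [0, 0, 0],
  ],
  slide=[
    [-0.01, -0.001, 0],
    [-0.01, -0.001, 0],
  ],
  grip=[-1, -1],
)

```text
clock: 7.08
position: [513.3, -65.1, 31.4]
ee_rot: [-0.056, 0.997, 0.003, 0.057]
contact_force: [11.0, -7.5, -3.9]
gripper_width: 13.0
grasp_force: 58.8
```

>>> servo_tool(
  rotation=[
    [0, 0, 0],
    [0, 0, 0],
  ],
  slide=[
    [-0.01, -0.001, 0],
    [-0.01, -0.001, 0],
  ],
  grip=[-1, -1],
)

```text
clock: 7.32
position: [513.3, -65.1, 31.4]
ee_rot: [-0.056, 0.997, 0.003, 0.058]
contact_force: [15.2, -8.8, -9.9]
gripper_width: 12.8
grasp_force: 58.9
```

The right support hit its stop: position stuck at 513.3 while the force rose. I'll release it and move to the left one.

>>> servo_tool(
  rotation=[
    [0, 0, 0],
    [0, 0, 0],
    [0, 0, 0],
    [0, 0, 0],
    [0, 0, 0],
  ],
  slide=[
    [0.015, 0.0016, 0],
    [0.015, 0.0016, 0],
    [0.015, 0.0016, 0],
    [0.015, 0.0016, 0.2],
    [0.015, 0.0016, 0.4],
  ],
  grip=[-1, 0.2, 0.2, 0.2, 0.2],
)

```text
clock: 7.95
position: [509.0, -64.6, 110.5]
ee_rot: [-0.055, 0.997, 0.003, 0.05]
contact_force: [0.5, 0.1, -0.2]
gripper_width: 51.3
grasp_force: 0.0
```

```bash
python3 - <<'E'
from h import *
rot=tool(6.3,18);z=rot.as_matrix()[:,2]
g=np.array([566.4,102.3,49]);delta(g-45*z,rot);s=read_state();print(s["joints"].round(3),s["position"],s["contact_force"])
E
```

```text
shift mm [ 43.6 165.4 -18.7] slide [ 0.2181  0.8269 -0.0936] rot [ 0.0037 -0.0337  0.    ] deg 12.2
[ 0.196  0.281 -0.504  0.014 -0.685 -1.667] [508.95911864 -64.60691372 110.51672826] [ 0.48781831  0.14980088 -0.18862177]
```

>>> servo_tool(
  rotation=[
    [0, 0, 0],
    [0, 0, 0],
    [0.0018, -0.0165, 0],
    [0.0037, -0.0337, 0],
    [0.0037, -0.0337, 0],
  ],
  slide=[
    [0, 0.28, 0],
    [0, 0.56, 0],
    [0.11, 0.827, -0.05],
    [0.218, 0.827, -0.0936],
    [0.218, 0.827, -0.0936],
  ],
  grip=[0.2, 0.2, 0.2, 0.2, 0.2],
)

```text
clock: 8.57
position: [549.8, 98.9, 88.9]
ee_rot: [-0.055, 0.987, 0.007, 0.154]
contact_force: [-0.0, -0.2, 0.1]
gripper_width: 51.2
grasp_force: 0.0
```

```bash
python3 - <<'E'
from h import *
s=read_state();w=get_image("wrist");save(w,"w3.png");P=pts(w)
print(s["position"],s["joints"].round(3))
# aluminium neck: bright band at z~58 ahead of the TCP
m=(abs(P[...,2]-58)<4)&(abs(P[...,0]-575)<16)&(abs(P[...,1]-102)<25)&(w["depth"]>0)
Q=P[m];print(len(Q),Q.mean(0),Q.min(0),Q.max(0))
for x in (558,564,570,576,582):
    q=Q[abs(Q[:,0]-x)<3]; 
    if len(q):print(x,len(q),q[:,1].min(),q[:,1].max(),np.median(q[:,1]))
rot=tool(6.3,18);z=rot.as_matrix()[:,2];delta(np.array([566.4,102.3,49])+19*z,rot)
E
```

```text
[549.80367642  98.86616343  88.93986504] [ 0.505  0.306 -0.728  0.452 -0.279 -2.384]
1161 [574.18539205 101.92407737  59.86087695] [559.00477119  93.46175402  58.38250533] [590.99097509 110.46198222  61.21858501]
558 80 93.4617540180925 106.96516488218471 101.18116370021826
564 248 93.6234430734782 107.7783303648575 100.81896137730686
570 229 94.2730776535445 108.50223969508659 101.25893587434089
576 206 95.35942660140697 109.32020191558848 101.9850207605705
582 209 95.88944282307946 109.89751221746006 103.05165657411557
shift mm [ 20.6   3.7 -59.5] slide [ 0.1029  0.0187 -0.2976] rot [ 0.0004 -0.0003  0.0002] deg 0.2
```

View pics/w3.png

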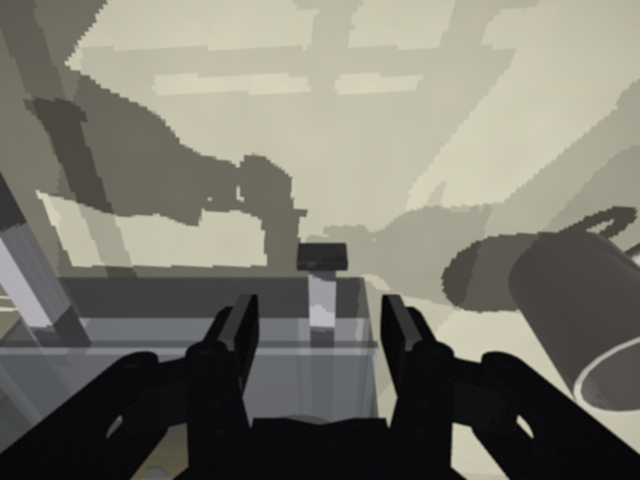

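The left neck is at about (322,300), with centre y ≈ 101–102. The wrist margin is smaller here, so I'll use 14° of tilt and grip a little higher.

```bash
python3 - <<'E'
from h import *
rot=tool(6.3,14);z=rot.as_matrix()[:,2];xt=np.array([.994,.1097,0]);yt=np.array([-.1097,.994,0])
n=np.array([566.4,102.,49]);t=n+11.3*z;print(t);delta(t-50*z,rot);print((50*z/200).round(4))
E
```

```text
[569.11720838 102.2999826   38.03565829]
shift mm [ 5.4  1.8 -3.9] slide [ 0.0272  0.0089 -0.0195] rot [-0.0008  0.0107  0.0002] deg 3.9
[ 0.0601  0.0066 -0.2426]
```

>>> servo_tool(
  rotation=[
    [-0.0008, 0.0107, 0.0002],
    [-0.0008, 0.0107, 0.0002],
    [-0.0008, 0.0107, 0.0002],
    [-0.0008, 0.0107, 0.0002],
    [-0.0008, 0.0107, 0.0002],
  ],
  slide=[
    [0.0272, 0.0089, -0.0195],
    [0.0272, 0.0089, -0.0195],
    [0.047, 0.011, -0.1],
    [0.072, 0.0136, -0.2],
    [0.072, 0.0136, -0.2],
  ],
  grip=[0.2, 0.2, 0.2, 0.2, 0.2],
)

```text
clock: 9.25
position: [567.4, 102.3, 50.9]
ee_rot: [-0.054, 0.991, 0.007, 0.123]
contact_force: [-0.5, -0.5, 0.5]
gripper_width: 50.8
grasp_force: 0.0
```

```bash
python3 - <<'E'
from h import *
rot=tool(6.3,14);s=read_state();print(s["joints"].round(3),s["contact_force"]);delta(np.array([569.1,102.3,38.]),rot)
E
```

```text
[ 0.496  0.41  -0.626  0.297 -0.318 -2.229] [-0.4822063  -0.50587552  0.53255785]
shift mm [  1.7   0.  -12.9] slide [ 0.0086  0.0002 -0.0643] rot [-0.0002  0.0004  0.0001] deg 0.2
```

>>> servo_tool(
  rotation=[
    [0, 0, 0],
    [0, 0, 0],
    [0, 0, 0],
    [0, 0, 0],
    [0, 0, 0],
  ],
  slide=[
    [0.0086, 0, -0.064],
    [0.0086, 0, -0.064],
    [0.0086, 0, -0.064],
    [0.0086, 0, -0.064],
    [0.0086, 0, -0.064],
  ],
  grip=[0.2, -0.6, -0.9, -1, -1],
)

```text
clock: 9.88
position: [570.3, 102.6, 40.3]
ee_rot: [-0.055, 0.991, 0.008, 0.125]
contact_force: [0.7, -5.2, 3.4]
gripper_width: 12.8
grasp_force: 60.0
```

```bash
python3 - <<'E'
from h import *
s=read_state();print(s["joints"].round(3),s["contact_force"],s["wrist_torque"])
a=tool(6.3,14);b=tool(6.3,2)
print(((b*a.inv()).as_rotvec()/2/np.pi).round(4),(11*(b.as_matrix()-a.as_matrix())[:,2]/200).round(4))
E
```

```text
[ 0.49   0.429 -0.643  0.335 -0.279 -2.263] [ 0.65610184 -5.22767144  3.4035646 ] [-1.45292807  0.078043   -0.12150266]
[-0.0037  0.0331  0.    ] [-0.0113 -0.0012 -0.0016]
```

>>> servo_tool(
  rotation=[
    [0, 0, 0],
    [0, 0, 0],
    [0, 0, 0],
    [0, 0, 0],
  ],
  slide=[
    [-0.03, -0.0033, 0],
    [-0.065, -0.007, 0],
    [-0.1, -0.011, 0],
    [-0.1, -0.011, 0],
  ],
  grip=[-1, -1, -1, -1],
)

```text
clock: 10.38
position: [550.2, 100.3, 40.3]
ee_rot: [-0.054, 0.991, 0.008, 0.125]
contact_force: [-0.2, -4.0, 4.5]
gripper_width: 12.6
grasp_force: 60.2
```

>>> servo_tool(
  rotation=[
    [0, 0, 0],
    [0, 0, 0],
    [-0.0018, 0.0165, 0],
    [-0.0037, 0.0331, 0],
    [-0.0037, 0.0331, 0],
    [-0.0037, 0.0331, 0],
    [-0.0037, 0.0331, 0],
  ],
  slide=[
    [0, 0, 0],
    [0, 0, 0],
    [-0.006, -0.0006, -0.001],
    [-0.0113, -0.0012, -0.0016],
    [-0.0113, -0.0012, -0.0016],
    [-0.0113, -0.0012, -0.0016],
    [-0.0113, -0.0012, -0.0016],
  ],
  grip=[-0.5, -0.5, -0.5, -0.5, -1, -1, -1],
)

```text
clock: 11.25
position: [549.8, 100.3, 39.8]
ee_rot: [-0.056, 0.998, 0.002, 0.022]
contact_force: [5.1, -6.9, 2.4]
gripper_width: 13.0
grasp_force: 58.8
```

>>> servo_tool(
  rotation=[
    [0, 0, 0],
    [0, 0, 0],
    [0, 0, 0],
    [0, 0, 0],
    [0, 0, 0],
    [0, 0, 0],
    [0, 0, 0],
  ],
  slide=[
    [-0.05, -0.005, 0],
    [-0.1, -0.011, 0],
    [-0.15, -0.016, 0],
    [-0.2, -0.022, 0],
    [-0.23, -0.025, 0],
    [-0.26, -0.029, 0],
    [-0.26, -0.029, 0],
  ],
  grip=[-1, -1, -1, -1, -1, -1, -1],
)

```text
clock: 12.12
position: [496.5, 94.1, 39.8]
ee_rot: [-0.056, 0.998, 0.001, 0.021]
contact_force: [3.1, -7.4, 6.4]
gripper_width: 12.5
grasp_force: 59.6
```

>>> servo_tool(
  rotation=[
    [0, 0, 0],
    [0, 0, 0],
    [0, 0, 0],
  ],
  slide=[
    [-0.01, -0.001, 0],
    [-0.015, -0.0015, 0],
    [-0.015, -0.0015, 0],
  ],
  grip=[-1, -1, -1],
)

```text
clock: 12.5
position: [494.1, 93.9, 39.8]
ee_rot: [-0.056, 0.998, 0.001, 0.021]
contact_force: [4.3, -8.7, 4.6]
gripper_width: 12.6
grasp_force: 59.4
```

>>> servo_tool(
  rotation=[
    [0, 0, 0],
    [0, 0, 0],
  ],
  slide=[
    [-0.015, -0.0016, 0],
    [-0.015, -0.0016, 0],
  ],
  grip=[-1, -1],
)

```text
clock: 12.75
position: [491.7, 93.6, 39.8]
ee_rot: [-0.056, 0.998, 0.002, 0.022]
contact_force: [6.1, -10.3, 3.5]
gripper_width: 12.5
grasp_force: 59.4
```

>>> servo_tool(
  rotation=[
    [0, 0, 0],
    [0, 0, 0],
  ],
  slide=[
    [-0.01, -0.001, 0],
    [-0.01, -0.001, 0],
  ],
  grip=[-1, -1],
)

```text
clock: 13.0
position: [491.7, 93.7, 39.8]
ee_rot: [-0.056, 0.998, 0.002, 0.024]
contact_force: [13.1, -12.4, -1.8]
gripper_width: 12.7
grasp_force: 58.9
```

>>> servo_tool(
  rotation=[
    [0, 0, 0],
    [0, 0, 0],
  ],
  slide=[
    [-0.01, -0.001, 0],
    [-0.01, -0.001, 0],
  ],
  grip=[-1, -1],
)

```text
clock: 13.25
position: [491.6, 93.8, 39.9]
ee_rot: [-0.056, 0.998, 0.002, 0.025]
contact_force: [19.6, -15.8, -6.9]
gripper_width: 12.1
grasp_force: 59.0
```

Left stop felt as well. I'll release, rise, and check both supports and the bar in the top camera by depth.

>>> servo_tool(
  rotation=[
    [0, 0, 0],
    [0, 0, 0],
    [0, 0, 0],
    [0, 0, 0],
    [0, 0, 0],
    [0, 0, 0],
    [0, 0, 0],
  ],
  slide=[
    [0.018, 0.005, 0],
    [0.018, 0.005, 0],
    [0.018, 0.005, 0],
    [0.018, 0, 0.25],
    [0.018, 0, 0.5],
    [0.018, 0, 0.75],
    [0.018, 0, 1],
  ],
  grip=[-1, 0.2, 0.2, 0.2, 0.2, 0.2, 0.2],
)

```text
clock: 14.12
position: [488.8, 94.6, 240.3]
ee_rot: [-0.055, 0.998, 0.002, 0.02]
contact_force: [0.7, 0.0, -0.8]
gripper_width: 51.4
grasp_force: 0.0
```

>>> servo_tool(
  rotation=[
    [0, 0, 0.028],
    [0, 0, 0.056],
    [0, 0, 0.084],
    [0, 0, 0.112],
    [0, 0, 0.14],
    [0, 0, 0.168],
    [0, 0, 0.196],
    [0, 0, 0.224],
  ],
  slide=[
    [0, -0.05, 0.1],
    [0, -0.1, 0.2],
    [0, -0.15, 0.25],
    [0, -0.2, 0.25],
    [0, -0.25, 0.25],
    [0, -0.3, 0.25],
    [0, -0.35, 0.25],
    [0, -0.4, 0.25],
  ],
  grip=[0, 0, 0, 0, 0, 0, 0, 0],
)

```text
clock: 15.12
position: [489.1, 14.4, 288.4]
ee_rot: [-0.69, 0.723, 0.015, 0.014]
contact_force: [0.8, 0.4, 0.4]
gripper_width: 42.6
grasp_force: 0.0
```

```bash
python3 - <<'E'
from h import *
s=read_state();print(s["position"],s["joints"].round(3))
d=get_image("top");save(d,"top2.png");P=pts(d)
xt=np.array([.994,.1097]);yt=np.array([-.1097,.994]);h=np.array([600,25])
q=(P[...,:2]-h);X=q@xt;Y=q@yt
for y in(80,-80):
    m=(abs(Y-y)<20)&(X<-20)&(X>-150)&(P[...,2]>40)&(P[...,2]<75);print(y,m.sum(),X[m].min() if m.any() else None)
r=tool(96.3,0)
delta(np.array([629,27.6,265]),r)
im=cv2.cvtColor(d["image"],cv2.COLOR_RGB2BGR)[160:310,230:430]
cv2.imwrite("pics/top2c.png",cv2.resize(im,None,fx=4,fy=4,interpolation=cv2.INTER_CUBIC))
E
```

```text
[489.0847098   14.42798855 288.40263776] [ 0.337  0.112 -0.201 -0.041 -1.245 -0.371]
80 100 -60.67969785894639
-80 25 -30.163843482787644
shift mm [139.9  13.9 -23.4] slide [ 0.6994  0.0697 -0.1168] rot [-0.0064 -0.0006  0.0245] deg 9.1
```

View pics/top2c.png

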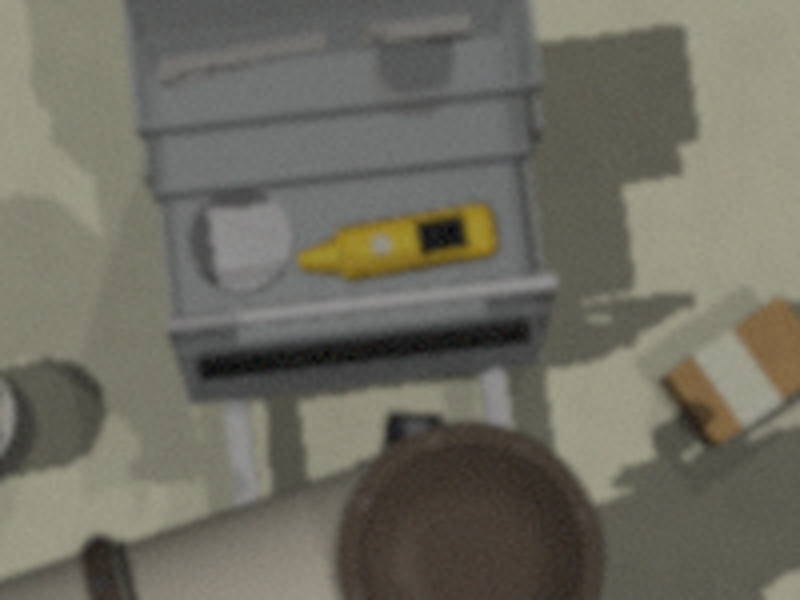

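The arm hides the plates, but nothing else has moved and the bar is where it was. I'll go above the bar.

>>> servo_tool(
  rotation=[
    [-0.0064, -0.0006, 0.0245],
    [-0.0064, -0.0006, 0.0245],
    [-0.0064, -0.0006, 0.0245],
    [-0.0064, -0.0006, 0.0245],
  ],
  slide=[
    [0.25, 0.02, 0],
    [0.5, 0.05, -0.05],
    [0.7, 0.07, -0.13],
    [0.7, 0.07, -0.13],
  ],
  grip=[0, 0, 0, 0],
)

```text
clock: 15.68
position: [630.2, 29.2, 258.6]
ee_rot: [0.741, -0.671, -0.002, 0.002]
contact_force: [-1.4, 0.4, -1.0]
gripper_width: 42.8
grasp_force: 0.0
```

```bash
python3 - <<'E'
from h import *
s=read_state();w=get_image("wrist");save(w,"w4.png");P=pts(w)
print(s["position"],s["joints"].round(3))
xt=np.array([.994,.1097]);yt=np.array([-.1097,.994]);h=np.array([600,25])
q=(P[...,:2]-h);X=q@xt;Y=q@yt
m=(abs(X-29)<25)&(abs(Y)<110)&(abs(P[...,2]-212)<12)&(w["depth"]>0)
print(m.sum())
for y in range(-100,101,20):
    k=m&(abs(Y-y)<6)
    if k.sum()>3:print(y,k.sum(),np.percentile(X[k],[5,50,95]).round(1),np.percentile(P[k][:,2],[5,50,95]).round(1))
for y in(80,-80):
    k=(abs(Y-y)<20)&(X<-20)&(X>-160)&(P[...,2]>40)&(P[...,2]<75);print(y,k.sum(),X[k].min() if k.any() else None)
delta(np.array([629,27.6,193]),tool(96.3,0))
E
```

```text
[630.21110469  29.15812296 258.58642825] [ 3.020e-01  3.810e-01  7.200e-02 -1.000e-03 -1.266e+00 -2.030e-01]
6943
-100 628 [26.6 31.3 36. ] [214.6 218.5 220.1]
-80 561 [26.1 31.2 35.9] [204.9 218.4 220. ]
-60 491 [26.9 31.4 35.8] [215.6 218.5 219.9]
-40 443 [26.6 31.2 35.7] [216.  218.6 220. ]
-20 390 [26.7 31.2 35.6] [216.1 218.4 219.9]
0 378 [26.3 31.1 35.5] [215.5 218.5 219.8]
20 335 [26.4 30.9 35.3] [216.3 218.4 219.7]
40 316 [26.4 31.  35.2] [215.5 218.4 219.9]
60 293 [25.9 30.7 35.1] [215.7 218.5 219.9]
80 280 [25.9 30.3 35.1] [214.6 218.4 219.7]
100 124 [25.  29.9 35.4] [202.  218.1 219.6]
80 2031 -123.11391176369554
-80 2073 -122.6647449271386
shift mm [ -0.4  -1.3 -67.3] slide [-0.0021 -0.0063 -0.3366] rot [ 0.0001 -0.0005  0.0017] deg 0.6
```

View pics/w4.png

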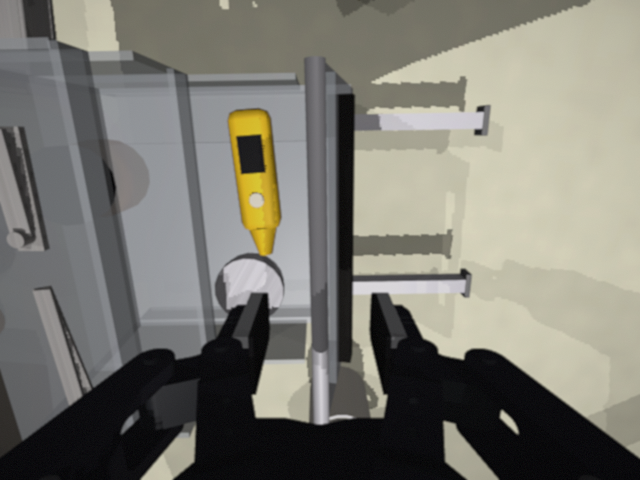

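Both supports read about 122 mm out of the hinge line, which is fully out. The rod runs down column 318, midway between the fingers. I'll descend and pinch it.

>>> servo_tool(
  rotation=[
    [0, 0, 0.0017],
    [0, 0, 0.0017],
    [0, 0, 0.0017],
    [0, 0, 0.0017],
    [0, 0, 0.0017],
    [0, 0, 0.0017],
    [0, 0, 0.0017],
  ],
  slide=[
    [0.003, -0.004, -0.12],
    [0.003, -0.004, -0.24],
    [0.003, -0.004, -0.32],
    [0.003, -0.004, -0.32],
    [0.003, -0.004, -0.32],
    [0.003, -0.004, -0.32],
    [0.003, -0.004, -0.32],
  ],
  grip=[0, 0, 0, -0.7, -1, -1, -1],
)

```text
clock: 16.6
position: [630.8, 27.6, 200.1]
ee_rot: [0.746, -0.666, 0.001, -0.001]
contact_force: [-0.0, 0.9, 2.9]
gripper_width: 7.6
grasp_force: 58.9
```

```bash
python3 - <<'E'
import numpy as np
f=lambda p:np.array([-145*np.sin(p)*.994,-145*np.sin(p)*.1097,145*np.cos(p)])/200
for a in (0,.56,1.12):
    t=a+.07*np.arange(1,9);print(a,[[float(x) for x in (f(q-.2)-f(a-.2)).round(3)] for q in t])
E
```

```text
0 [[-0.05, -0.005, 0.008], [-0.1, -0.011, 0.013], [-0.15, -0.017, 0.014], [-0.201, -0.022, 0.012], [-0.251, -0.028, 0.006], [-0.3, -0.033, -0.003], [-0.349, -0.039, -0.016], [-0.397, -0.044, -0.032]]
0.56 [[-0.047, -0.005, -0.02], [-0.092, -0.01, -0.042], [-0.135, -0.015, -0.068], [-0.177, -0.019, -0.097], [-0.216, -0.024, -0.129], [-0.253, -0.028, -0.163], [-0.288, -0.032, -0.2], [-0.319, -0.035, -0.239]]
1.12 [[-0.029, -0.003, -0.041], [-0.055, -0.006, -0.085], [-0.078, -0.009, -0.13], [-0.098, -0.011, -0.177], [-0.115, -0.013, -0.224], [-0.128, -0.014, -0.273], [-0.138, -0.015, -0.323], [-0.144, -0.016, -0.373]]
```

>>> servo_tool(
  rotation=[
    [0, 0, 0],
    [0, 0, 0],
    [0, 0, 0],
    [0, 0, 0],
    [0, 0, 0],
    [0, 0, 0],
    [0, 0, 0],
    [0, 0, 0],
  ],
  slide=[
    [-0.05, -0.005, 0.008],
    [-0.1, -0.011, 0.013],
    [-0.15, -0.017, 0.014],
    [-0.201, -0.022, 0.012],
    [-0.251, -0.028, 0.006],
    [-0.3, -0.033, -0.003],
    [-0.349, -0.039, -0.016],
    [-0.397, -0.044, -0.032],
  ],
  grip=[-1, -1, -1, -1, -1, -1, -1, -1],
)

```text
clock: 17.6
position: [549.1, 18.3, 192.6]
ee_rot: [0.745, -0.667, -0.0, 0.0]
contact_force: [0.5, -0.7, 3.7]
gripper_width: 7.2
grasp_force: 60.7
```

>>> servo_tool(
  rotation=[
    [0, 0, 0],
    [0, 0, 0],
    [0, 0, 0],
    [0, 0, 0],
  ],
  slide=[
    [-0.047, -0.005, -0.02],
    [-0.092, -0.01, -0.042],
    [-0.135, -0.015, -0.068],
    [-0.135, -0.015, -0.068],
  ],
  grip=[-1, -1, -1, -1],
)

```text
clock: 18.1
position: [520.9, 15.0, 177.5]
ee_rot: [0.745, -0.667, -0.002, 0.002]
contact_force: [-2.3, -0.3, 2.9]
gripper_width: 7.4
grasp_force: 60.5
```

```bash
python3 - <<'E'
from h import *
s=read_state();print(s["position"],s["contact_force"],s["wrist_torque"],s["gripper_width"])
w=get_image("wrist");P=pts(w)
xt=np.array([.994,.1097]);yt=np.array([-.1097,.994]);p=s["position"]
q=(P[...,:2]-p[:2]);X=q@xt;Y=q@yt;dz=P[...,2]-p[2]
for y in (-100,-90,-80,-60,-40,-25):
    k=(abs(Y-y)<5)&(abs(X)<15)&(abs(dz-13)<20)
    if k.sum()>3:print(y,k.sum(),np.percentile(X[k],[5,50,95]).round(1),np.percentile(dz[k],[5,50,95]).round(1))
E
```

```text
[520.89597349  14.99952604 177.5127701 ] [-2.27599856 -0.25695627  2.86967314] [-0.28866588  0.86714743  0.0908847 ] 7.412399312500793
-100 1818 [-2.2  4.9 13.8] [ 0.8 15.9 18.5]
-90 1709 [-2.3  4.7 13.9] [ 0.7 15.9 18.4]
-80 1546 [-2.2  5.  13.8] [ 0.8 15.9 18.5]
-60 838 [-2.7  1.8  6. ] [14.4 17.1 18.6]
-40 742 [-2.9  1.4  6.1] [14.1 17.2 18.6]
-25 644 [-2.7  1.8  5.9] [14.7 17.2 18.5]
```

>>> servo_tool(
  rotation=[
    [0, 0, 0],
    [0, 0, 0],
    [0, 0, 0],
    [0, 0, 0],
    [0, 0, 0],
  ],
  slide=[
    [-0.042, -0.004, -0.029],
    [-0.081, -0.009, -0.061],
    [-0.118, -0.013, -0.095],
    [-0.153, -0.017, -0.132],
    [-0.184, -0.02, -0.171],
  ],
  grip=[-1, -1, -1, -1, -1],
)

```text
clock: 18.77
position: [486.0, 11.2, 143.6]
ee_rot: [0.745, -0.667, -0.0, 0.0]
contact_force: [1.4, -5.3, -0.7]
gripper_width: 7.9
grasp_force: 60.0
```

>>> servo_tool(
  rotation=[
    [0, 0, 0],
    [0, 0, 0],
    [0, 0, 0],
    [0, 0, 0],
    [0, 0, 0],
    [0, 0, 0],
  ],
  slide=[
    [-0.029, -0.003, -0.041],
    [-0.055, -0.006, -0.085],
    [-0.078, -0.009, -0.13],
    [-0.098, -0.011, -0.177],
    [-0.115, -0.013, -0.224],
    [-0.115, -0.013, -0.224],
  ],
  grip=[-1, -1, -1, -1, -1, -1],
)

```text
clock: 19.52
position: [464.0, 9.3, 98.8]
ee_rot: [0.745, -0.667, 0.0, -0.0]
contact_force: [2.4, -2.8, -1.5]
gripper_width: 7.7
grasp_force: 59.7
```

```bash
python3 - <<'E'
from h import *
s=read_state();p=s["position"];print(p,s["contact_force"],s["joints"].round(2))
r=np.array([(p[:2]-[602.1,24.4])@[.994,.1097],p[2]+13-70.9]);print(np.hypot(*r),np.arctan2(-r[0],r[1])+.2)
f=lambda p:np.array([-145*np.sin(p)*.994,-145*np.sin(p)*.1097,145*np.cos(p)])/200
print([[float(x) for x in (f(q-.2)-f(1.27)).round(4)] for q in 1.47+.02*np.arange(1,20)])
E
```

```text
[463.97136475   9.28484712  98.78371704] [ 2.36245797 -2.80313029 -1.48205646] [ 0.37  0.27 -0.56 -0.   -0.75 -0.26]
144.84751599341234 1.4846540249392481
[[-0.0041, -0.0005, -0.0139], [-0.008, -0.0009, -0.0279], [-0.0116, -0.0013, -0.0419], [-0.0149, -0.0016, -0.056], [-0.0179, -0.002, -0.0702], [-0.0206, -0.0023, -0.0844], [-0.0231, -0.0025, -0.0987], [-0.0252, -0.0028, -0.1131], [-0.0271, -0.003, -0.1274], [-0.0287, -0.0032, -0.1418], [-0.03, -0.0033, -0.1563], [-0.031, -0.0034, -0.1708], [-0.0318, -0.0035, -0.1852], [-0.0322, -0.0036, -0.1997], [-0.0324, -0.0036, -0.2142], [-0.0322, -0.0036, -0.2287], [-0.0318, -0.0035, -0.2432], [-0.0311, -0.0034, -0.2577], [-0.0301, -0.0033, -0.2722]]
```

>>> servo_tool(
  rotation=[
    [0, 0, 0],
    [0, 0, 0],
    [0, 0, 0],
    [0, 0, 0],
    [0, 0, 0],
  ],
  slide=[
    [-0.008, -0.0009, -0.028],
    [-0.015, -0.0016, -0.056],
    [-0.0206, -0.0023, -0.0844],
    [-0.0252, -0.0028, -0.11],
    [-0.0252, -0.0028, -0.11],
  ],
  grip=[-1, -1, -1, -1, -1],
)

```text
clock: 20.15
position: [459.3, 8.3, 77.2]
ee_rot: [0.746, -0.666, 0.001, -0.0]
contact_force: [5.6, -4.2, -2.9]
gripper_width: 7.3
grasp_force: 58.7
```

>>> servo_tool(
  rotation=[
    [0, 0, 0],
    [0, 0, 0],
  ],
  slide=[
    [-0.0019, -0.0002, -0.0145],
    [-0.0019, -0.0002, -0.0145],
  ],
  grip=[-1, -1],
)

```text
clock: 20.4
position: [459.0, 8.3, 74.5]
ee_rot: [0.746, -0.666, 0.001, -0.0]
contact_force: [3.9, -4.2, -2.2]
gripper_width: 7.7
grasp_force: 58.8
```

>>> servo_tool(
  rotation=[
    [0, 0, 0],
    [0, 0, 0],
  ],
  slide=[
    [-0.0012, -0.0001, -0.01],
    [-0.0012, -0.0001, -0.01],
  ],
  grip=[-1, -1],
)

```text
clock: 20.65
position: [458.9, 8.3, 72.7]
ee_rot: [0.746, -0.666, 0.001, -0.001]
contact_force: [4.8, -5.8, -0.6]
gripper_width: 7.5
grasp_force: 58.8
```

>>> servo_tool(
  rotation=[
    [0, 0, 0],
    [0, 0, 0],
  ],
  slide=[
    [-0.0008, -0.0001, -0.01],
    [-0.0008, -0.0001, -0.01],
  ],
  grip=[-1, -1],
)

```text
clock: 20.9
position: [458.7, 8.3, 70.7]
ee_rot: [0.746, -0.666, 0.001, -0.001]
contact_force: [5.7, -5.4, -1.4]
gripper_width: 7.5
grasp_force: 58.9
```

>>> servo_tool(
  rotation=[
    [0, 0, 0],
    [0, 0, 0],
  ],
  slide=[
    [-0.0006, -0.0001, -0.01],
    [-0.0006, -0.0001, -0.01],
  ],
  grip=[-1, -1],
)

```text
clock: 21.15
position: [458.6, 8.3, 68.8]
ee_rot: [0.746, -0.666, 0.001, -0.001]
contact_force: [4.2, -4.7, -0.9]
gripper_width: 7.4
grasp_force: 58.9
```

>>> servo_tool(
  rotation=[
    [0, 0, 0],
    [0, 0, 0],
  ],
  slide=[
    [-0.0003, 0, -0.01],
    [-0.0003, 0, -0.01],
  ],
  grip=[-1, -1],
)

```text
clock: 21.4
position: [458.5, 8.3, 66.8]
ee_rot: [0.746, -0.666, 0.001, -0.001]
contact_force: [3.8, -5.4, -0.4]
gripper_width: 7.6
grasp_force: 58.9
```

>>> servo_tool(
  rotation=[
    [0, 0, 0],
    [0, 0, 0],
  ],
  slide=[
    [0, 0, -0.0075],
    [0, 0, -0.0075],
  ],
  grip=[-1, -1],
)

```text
clock: 21.65
position: [458.4, 8.3, 65.3]
ee_rot: [0.746, -0.666, 0.001, -0.001]
contact_force: [3.4, -4.2, -0.0]
gripper_width: 7.3
grasp_force: 59.0
```

>>> servo_tool(
  rotation=[
    [0, 0, 0],
    [0, 0, 0],
  ],
  slide=[
    [0, 0, -0.0075],
    [0, 0, -0.0075],
  ],
  grip=[-1, -1],
)

```text
clock: 21.9
position: [458.4, 8.2, 63.9]
ee_rot: [0.746, -0.666, 0.001, -0.001]
contact_force: [3.2, -4.6, 0.2]
gripper_width: 7.1
grasp_force: 59.0
```

>>> servo_tool(
  rotation=[
    [0, 0, 0],
    [0, 0, 0],
  ],
  slide=[
    [0, 0, -0.0075],
    [0, 0, -0.0075],
  ],
  grip=[-1, -1],
)

```text
clock: 22.15
position: [458.4, 8.2, 62.4]
ee_rot: [0.746, -0.666, 0.001, -0.001]
contact_force: [3.2, -5.4, -0.2]
gripper_width: 7.8
grasp_force: 59.0
```

>>> servo_tool(
  rotation=[
    [0, 0, 0],
    [0, 0, 0],
  ],
  slide=[
    [0, 0, -0.0075],
    [0, 0, -0.0075],
  ],
  grip=[-1, -1],
)

```text
clock: 22.4
position: [458.1, 8.6, 60.5]
ee_rot: [0.745, -0.667, 0.0, -0.001]
contact_force: [3.9, -2.2, -2.9]
gripper_width: 7.7
grasp_force: 58.4
```

>>> servo_tool(
  rotation=[
    [0, 0, 0],
    [0, 0, 0],
  ],
  slide=[
    [0, 0, -0.0075],
    [0, 0, -0.0075],
  ],
  grip=[-1, -1],
)

```text
clock: 22.65
position: [458.1, 8.6, 59.6]
ee_rot: [0.745, -0.667, 0.0, -0.0]
contact_force: [2.5, -1.3, 3.1]
gripper_width: 7.2
grasp_force: 59.0
```

>>> servo_tool(
  rotation=[
    [0, 0, 0],
    [0, 0, 0],
  ],
  slide=[
    [0, 0, -0.0075],
    [0, 0, -0.0075],
  ],
  grip=[-1, -1],
)

```text
clock: 22.9
position: [458.1, 8.6, 59.1]
ee_rot: [0.746, -0.666, 0.0, -0.001]
contact_force: [-0.7, 0.1, 12.1]
gripper_width: 7.5
grasp_force: 59.9
```

The flap is resting on the supports: it has stalled at 59 mm and the upward force is rising. I'll ease off the push, open slightly inside the slot, and leave upward.

>>> servo_tool(
  rotation=[
    [0, 0, 0],
    [0, 0, 0],
    [0, 0, 0],
    [0, 0, 0],
    [0, 0, 0],
  ],
  slide=[
    [0, 0, 0.006],
    [0, 0, 0.006],
    [0, 0, 0.006],
    [0, 0, 0.006],
    [0, 0, 0.006],
  ],
  grip=[-1, -1, -0.45, -0.45, -0.45],
)

```text
clock: 23.52
position: [457.1, 8.2, 58.5]
ee_rot: [0.745, -0.667, -0.0, 0.0]
contact_force: [-0.3, -0.2, -0.4]
gripper_width: 23.8
grasp_force: 0.0
```

>>> servo_tool(
  rotation=[
    [0, 0, 0],
    [0, 0, 0],
    [0, 0, 0],
    [0, 0, 0],
    [0, 0, 0],
    [0, 0, 0],
  ],
  slide=[
    [0, 0, 0.04],
    [0, 0, 0.1],
    [0, 0, 0.2],
    [0, 0, 0.4],
    [0, 0, 0.6],
    [0, 0, 0.6],
  ],
  grip=[-0.45, -0.45, -0.45, -0.45, -0.45, -0.45],
)

```text
clock: 24.28
position: [460.0, 9.0, 183.2]
ee_rot: [0.746, -0.666, 0.003, -0.004]
contact_force: [0.2, -0.6, -0.2]
gripper_width: 23.5
grasp_force: 0.0
```

```bash
python3 - <<'E'
from h import *
s=read_state();w=get_image("wrist");save(w,"w5.png");P=pts(w)
print(s["position"],s["contact_force"])
xt=np.array([.994,.1097]);yt=np.array([-.1097,.994]);h=np.array([602.1,24.4])
q=(P[...,:2]-h);X=q@xt;Y=q@yt
for y in (-90,-60,-30):
    k=(abs(Y-y)<5)&(X<-135)&(X>-155)&(P[...,2]>30);print(y,k.sum(),X[k].mean(),np.percentile(P[k][:,2],[50,95]))
E
```

```text
[460.01001846   8.98538377 183.19354382] [ 0.24707148 -0.60421232 -0.17188834]
-90 407 -142.94121283636878 [72.08597695 74.05659425]
-60 232 -146.10431962459484 [72.70273995 74.45363897]
-30 199 -145.92795588048733 [72.60988221 74.25236449]
```

View pics/w5.png

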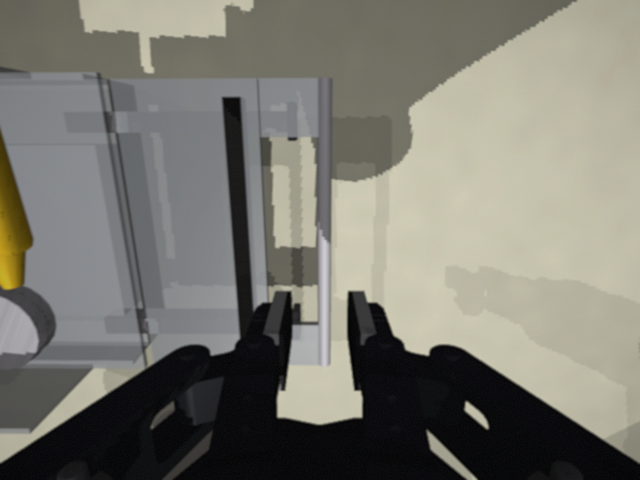

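The flap rests nearly level, with the bar at about column 324 and a height of about 69 mm. The supports are visible beneath the panel and the gripper is clear.

```bash
python3 -c "
from bench import job_done;print(job_done())"
```

```text
the job is handed in; nothing more can be done
None
```

I handed the job in at about 24 s: both supports are pulled out to their stops, the flap was lowered gently onto them and released, the gripper is clear and touching nothing, and I saw no sign of anything else having moved.

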